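# Bolt the tube shaker's rack clamp and set its timer wheel

### The arm

A 6-joint arm with a two-finger parallel gripper is mounted at the origin on the work surface. World frame = base frame: x ahead of the robot, y to its left, z up, the work surface at z = 0. Lengths are in m, angles in degrees, forces in N, time in s.
With the tool pointing down it reaches from about 0.4 to 0.825 m from the base axis. Payload 7 kg.
Tool frame: the origin (TCP) lies midway between the tips of the shut fingers; the grasp point (between the pads) lies 19 mm behind it (ctrl.grasp_offset is the distance from the TCP to the grasp point, in m); z points along the fingers, x is the direction in which the jaws open and shut, and the axes are right-handed (so a half turn about z gives the same grasp; the last joint's range is limited). The gripper opens to 88 mm and grips with 3 to 60 N. Pads are 19 mm wide; open, the fingers measure 130 mm over their backs; the gripper's body (78 mm by 193 mm) begins 47 mm behind the grasp point.
Start: joints at [-58.837, 20.546, 0.682, 0, -70.136, -16.507], TCP at [0.171, -0.653, 0.227] pointing down, gripper open.
Joint ranges: [-176.03, 176.03], [-82.01, 121.73], [-58.28, 71.71], [-173.87, 95.51], [-174.79, -0.11], [-173.66, 173.66]. Speed limits (degrees/s): [136.94, 136.94, 172.46, 180, 180, 180].

### API

Orientations are given as [roll, pitch, yaw] about the fixed x, y, z axes, in that order (R = Rz(yaw) Ry(pitch) Rx(roll)).
In Python, from plant import sensors, snapshot, order, ctrl gives the robot as it stands.
- The arm moves only by the tool send_rows, never from a script. Its argument "commands" is a list of rows, each a list of 3 entries, a list of its own where there are three numbers: the closure, from 0 (fully open) to 1 (shut), then the shift along the world's x, y, z in units of 0.25 m (1.0 is 0.25 m), then the turn, a rotation vector about the world's x, y, z in units of 360 degrees (1.0 is 360 degrees). In form: [[hand, [x, y, z], [ax, ay, az]], ...]. A call has 1 to 12 rows; each row shifts and turns the pose as measured when the row begins; what a row does not reach is not made up. A row lasts 1/10 s, in which the tool goes at most 50 mm and 8.59 degrees, less where a joint would pass 70% of its speed; a pose out of reach is approached as far as the arm can. A call with a number of a shift or a turn outside -1 to 1 is refused whole. A call with a gripper value outside its range is refused whole. The fingers move at their own pace and stop on an object; the grip force is fixed at half the most. Time passes only in rows, so rows that do not move let the fingers close. It gives the time, the measured TCP pose, the force and the opening at its end, in the units of the state.
- sensors.get_obs(): the state, without advancing time (a new reading comes with each control period).
- snapshot(name): name is "scene" or "side" or "wrist"; returns a dict with "color" (384x512x3 uint8, blue, green, red), "z_map" (384x512 float32, m along the optical axis (not along the pixel's ray), 0 where there is no reading), "mtx" (3x3 intrinsics, pixels), "xyz" and "attitude" of the camera in the world. Camera axes: x right, y down, z forward; pixel columns grow to the right and rows downward; lengths in m; the calibration is good to about 2 mm. The wrist camera is an equidistant fisheye: a pixel r from the principal point sees the ray r / f radians off the axis. A picture is of the moment at which its call begins.
- order.close_job(): hands the job in, once; it reports no verdict.
The state is a dict: "clock": time; "joint_pos": joint angles; "qvel": joint speeds; "tau": joint torques, N m; "tool_pos": TCP position; "orientation": TCP orientation; "force": force on the tool from outside, world axes, zero at the start; "moment": the same for the moment, N m; "opening": finger opening in m.
Only numpy, scipy, OpenCV 4.12 (cv2) and the standard library are available. Lean on these libraries where they do the work, as an engineer would, in place of code of your own. Each camera call takes 0.05 s, during which the arm holds its last target.

### The job

Make the tube shaker ready to run: lift the red-knobbed bolt handle out of its open notch, slide the bolt across and let the handle drop fully down into the lock notch in the brass keeper. Then roll the timer wheel on the grey control box until its orange four-dot face stands at the top, between the red pointers. Leave the other things on the bench where they are.

Things in the scene. Friction and masses are not known exactly. Their poses are not given: they have to be found in the camera images.
- shaker: White shaker, 200 (x) x 260 (y) mm, fixed to the bench; aluminium platform top at 85 mm, blue tube rack under a blue clamp frame on its rear half (to 120 mm). Origin: centre of its underside; z up; its front faces its own -x. The barrel bolt lies along its front edge and locks by sliding to its +y, through the blue lug.
- rod (a point): Middle of the steel bolt rod (14 mm thick, 160 mm long), moving with it. The rod's axis runs along the shaker's y at x = -65 mm, 105 mm above the bench.
- open_notch (a point): Middle of the open notch at the rail's top. The rail (6 mm thick, x = -89 to -83 mm, top 113 mm up) runs along the shaker's y in front of the rod. Its brass keeper has the lock notch, 55 to 85 mm from here to +y: it differs each time and is not measured, so look or feel for it. Notches are 16 mm wide. The rail goes on past the lock notch at equal height: a handle carried too high passes over.
- knob (a point): Centre of the red ball knob (24 mm across) on the handle (neck 10 mm thick), 55 mm from the bolt axis. Handle down: it points level to the shaker's -x, the knob at the shaker's x = -120 mm, 20 mm out from its front, 105 mm up. Lifting swings it up and back in an arc about the bolt axis. Resting on the rail it is about 34 mm higher than in a notch.
- bolt (a joint): Travel of the bolt towards the shaker's +y in m: 0 in the middle of the open notch, 0.055 to 0.085 in the lock notch, stops at -0.004 and 0.105. Friction about 1 to 2 N.
- handle (a joint): Handle angle in rad: 0 fully down in a notch, growing as it is lifted; about 0.7 resting on the rail; stop at 1.5. A spring and its weight press it down (3 to 4 N to lift at the knob). Let go, it falls back by itself; slid along the rail under its spring, pushed but not gripped, it drops into the lock notch by itself.
- control: Grey control box, 140 (x) x 120 (y) x 90 mm, fixed to the bench. Origin: centre of its underside, z up. The timer wheel stands edgewise in the middle of its top: axis along the box's y, 76 mm above the bench; 64 mm across, 26 mm wide, rising 18 mm out of the top.
- wheel_top (a point): Highest point of the timer wheel's rim, midway across its width, 108 mm above the bench, between the two red pointers on the box's top.
- wheel (a joint): Wheel angle in rad: 0 with the orange four-dot face at the top (ten faces with 0 to 9 dots, 0.628 rad = 20 mm apart). Grows as its top rolls to the box's -x. Starts between -1.9 and -0.9. Smooth, stiff plastic: about 1.1 N at the rim turns it, no clicks, it stays where left. A fingertip pressed on the top rolls it about 0.7 rad a stroke. Stops at -2.4 and 2.4.
- pipette_mid (a point): Bystander: middle of a blue and white pipette, 265 mm long, lying on the bench between the shaker and the control box, 13 mm up.
- tip_box_mid (a point): Bystander: centre of a grey and yellow pipette-tip box, 85 x 120 x 66 mm.
- vial_mid (a point): Bystander: centre of an amber vial, 28 mm across, 65 mm tall, standing behind the pipette.
- mouse_mid (a point): Bystander: centre of a black computer mouse, 100 x 60 x 34 mm.
- tray_mid (a point): Bystander: centre of an open grey tray with three compartments, 100 x 150 x 50 mm.

How it is judged:
By the outcome, as a careful person would: the job done as asked, in the order asked, and still so for the second after the job is handed in, with the robot touching nothing.
It also fails if it takes over 61 s, if anything falls off the work surface, if the arm or the gripper's body presses on something with over 40 N, if the wrist force passes 120 N, or if a joint passes its speed limit or range.

## Working session

There is one attempt and no reset: what is moved stays moved. The work goes in short steps, Python scripts to look and compute and a tool call to move; the robot and the scene stay as the last step left them, time stands still between calls to the robot, and variables do not carry over. Pictures are saved under pics/ and viewed, and the job is handed in when it is done.

Besides the shell and the picture viewer there is one more tool, called after ">>>" as name([rows], argument=value, ...), one row to a line, values as JSON. send_rows: Moves the arm, as the interface text tells. Its arguments: {"type":"object","properties":{"commands":{"type":"array","items":{"type":"array"}}},"required":["commands"]}

```bash
mkdir -p pics; ls; cat > h.py <<'E'
from plant import sensors, snapshot, order, ctrl
import cv2, numpy as np, pickle
from scipy.spatial.transform import Rotation as R
def snap(n,fn):
    s=snapshot(n); cv2.imwrite('pics/'+fn+'.png',s['color']); pickle.dump(s,open('pics/'+fn+'.pkl','wb')); return s
def load(fn): return pickle.load(open('pics/'+fn+'.pkl','rb'))
E
python3 - <<'E'
from h import *
o=sensors.get_obs();print(o)
for n in ('scene','side','wrist'):
    s=snap(n,n+'0'); print(n,s['mtx'].tolist(),s['xyz'],s['attitude'])
E
```

```text
pics
{'clock': 0.0, 'joint_pos': array([-5.88354394e+01,  2.05915404e+01,  6.33545392e-01, -2.29243053e-02,
       -7.01353566e+01, -1.65062391e+01]), 'qvel': array([ 0.02061301, -0.03923187, -0.07317481,  0.19832503,  0.04251746,
       -0.00733838]), 'tau': array([ 2.91819691e-03, -5.82720423e+01,  2.93063146e+01,  6.99763834e+00,
        6.72334674e-03, -1.74332413e-04]), 'tool_pos': array([ 0.17066745, -0.65255388,  0.22561094]), 'orientation': array([-1.79994136e+02, -9.56279578e-02,  1.04650509e+02]), 'force': array([ 0.71143781, -0.83134202,  0.08508466]), 'moment': array([0.03688427, 0.00348287, 0.00130462]), 'opening': 0.08751580539071453}
scene [[408.7377945072393, 0.0, 261.3605922655101], [0.0, 408.7377945072393, 184.19852210694776], [0.0, 0.0, 1.0]] [1.10674934 0.70804357 0.98261386] [-135.002356      1.04935938  139.50432191]
side [[398.5039636856974, 0.0, 254.1476370745155], [0.0, 398.5039636856974, 191.2861257845488], [0.0, 0.0, 1.0]] [-0.20125077  0.81942862  0.71400682] [-119.47994405    0.49435293 -136.34500255]
wrist [[297.3186396354542, 0.0, 257.92456325015485], [0.0, 297.3186396354542, 194.5110323498074], [0.0, 0.0, 1.0]] [ 0.10760293 -0.66980142  0.38453607] [ 1.65742787e+02 -1.46964487e-01  1.04652947e+02]
```

View pics/scene0.png

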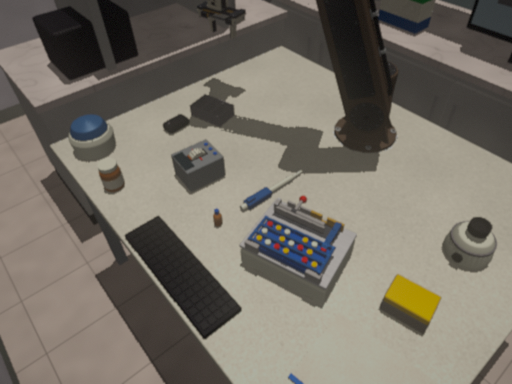

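View pics/side0.png

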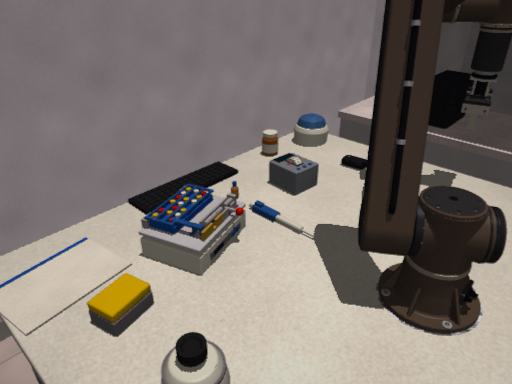

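View pics/wrist0.png

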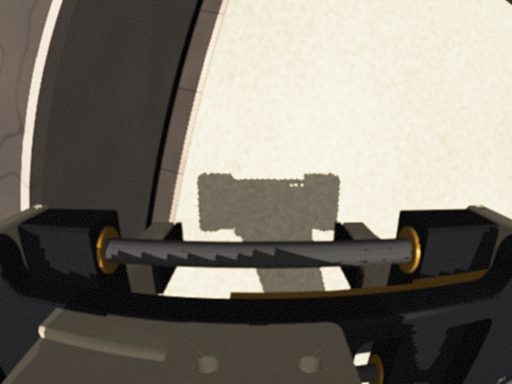

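```bash
python3 - <<'E'
from h import *
s=load('scene0')['color']; t=load('side0')['color']
cv2.imwrite('pics/a.png',cv2.resize(s[180:300,230:370],None,fx=5.6,fy=5,interpolation=cv2.INTER_CUBIC))
cv2.imwrite('pics/b.png',cv2.resize(s[130:200,160:240],None,fx=8,fy=8,interpolation=cv2.INTER_CUBIC))
cv2.imwrite('pics/c.png',cv2.resize(t[170:270,130:255],None,fx=6,fy=6,interpolation=cv2.INTER_CUBIC))
cv2.imwrite('pics/d.png',cv2.resize(t[145:200,260:330],None,fx=8,fy=8,interpolation=cv2.INTER_CUBIC))
E
```

```text
(no output)
```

View pics/a.png

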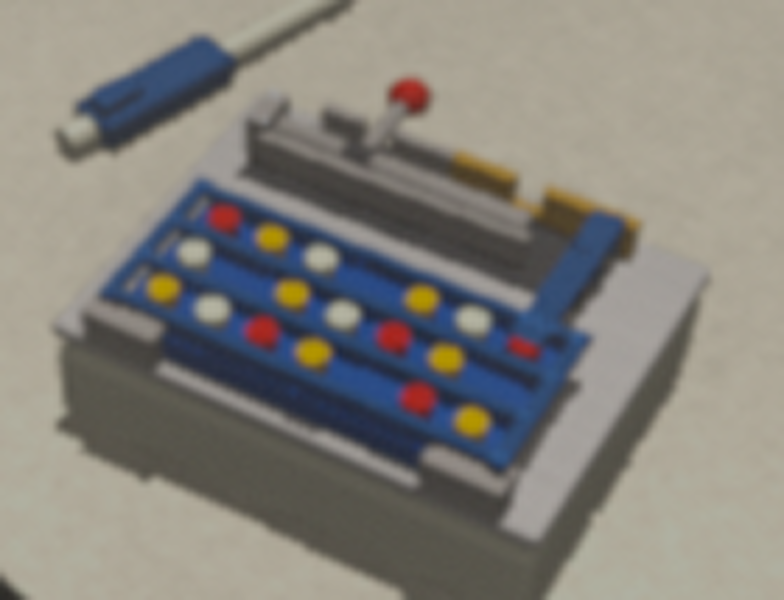

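View pics/b.png

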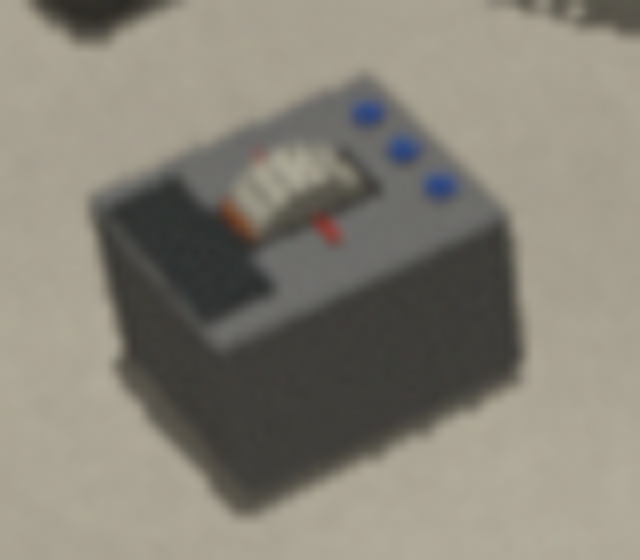

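View pics/c.png

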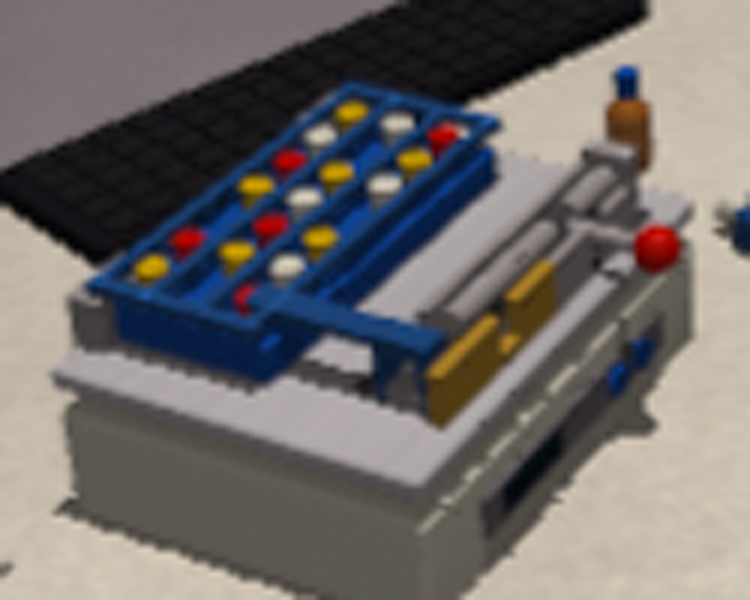

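View pics/d.png

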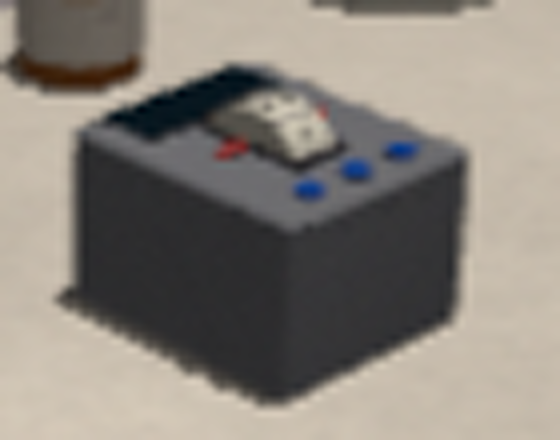

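```bash
cat >> h.py <<'E'
def ray(s,u,v):
    K=s['mtx']; d=np.array([(u-K[0,2])/K[0,0],(v-K[1,2])/K[1,1],1.0])
    return R.from_euler('xyz',s['attitude'],degrees=True).apply(d)
def onz(s,u,v,z):
    d=ray(s,u,v); p=s['xyz']; return p+d*(z-p[2])/d[2]
def dep(s,u,v):
    return s['xyz']+ray(s,u,v)*s['z_map'][int(round(v)),int(round(u))]
E
python3 - <<'E'
from h import *
np.set_printoptions(precision=4,suppress=True)
s=load('scene0');t=load('side0')
A=lambda x,y:(230+x/5.6-.4,180+y/5-.4)
C=lambda x,y:(130+x/6-.4,170+y/6-.4)
B=lambda x,y:(160+x/8-.4,130+y/8-.4)
D=lambda x,y:(260+x/8-.4,145+y/8-.4)
def pr(n,c,px,z): print(n,onz(c,*px,z),dep(c,*px))
pr('knob s',s,A(409,95),.105);pr('knob t',t,C(657,248),.105)
for n,p in (('backright',(540,540)),('frontright',(708,275)),('backleft',(58,325))): pr(n,s,A(*p),.085)
for n,p in (('frontright',(420,490)),('backright',(55,375)),('frontleft',(692,212))): pr('t'+n,t,C(*p),.085)
for n,p in (('brass start',(457,153)),('notchL',(515,185)),('notchR',(545,190)),('brass end',(638,222))): pr(n,s,A(*p),.113)
for n,p in (('brass start',(553,265)),('notchL',(507,300)),('notchR',(497,322)),('brass end',(430,372))): pr('t'+n,t,C(*p),.113)
for n,p in (('L',(95,200)),('top',(365,75)),('R',(510,212)),('bot',(218,345))): pr('box '+n,s,B(*p),.09)
for n,p in (('L',(80,135)),('top',(240,65)),('R',(468,152)),('bot',(290,228))): pr('tbox '+n,t,D(*p),.09)
pr('wt',s,B(290,160),.108)
pr('wt',t,D(275,100),.108)
E
```

```text
knob s [0.4973 0.1556 0.105 ] [0.5066 0.1641 0.1185]
knob t [0.4991 0.1554 0.105 ] [0.4885 0.1653 0.1141]
backright [0.6513 0.3955 0.085 ] [0.65   0.3946 0.0825]
frontright [0.4687 0.3365 0.085 ] [0.4676 0.3359 0.0835]
backleft [0.73   0.1522 0.085 ] [0.7292 0.1511 0.0831]
tfrontright [0.4589 0.336  0.085 ] [0.4629 0.333  0.0812]
tbackright [0.6457 0.3955 0.085 ] [0.6482 0.3942 0.0831]
tfrontleft [0.5333 0.0978 0.085 ] [0.5368 0.0944 0.082 ]
brass start [0.5162 0.2085 0.113 ] [0.5152 0.2076 0.1115]
notchL [0.5115 0.2441 0.113 ] [0.5054 0.2394 0.1041]
notchR [0.5031 0.2564 0.113 ] [0.5044 0.2574 0.1149]
brass end [0.486  0.3019 0.113 ] [0.4855 0.3016 0.1123]
tbrass start [0.5148 0.2074 0.113 ] [0.5096 0.2118 0.1174]
tnotchL [0.5083 0.2415 0.113 ] [0.5111 0.2392 0.1106]
tnotchR [0.4982 0.2563 0.113 ] [0.4987 0.2559 0.1126]
tbrass end [0.4902 0.3017 0.113 ] [0.4872 0.304  0.1157]
box L [ 0.6739 -0.2879  0.09  ] [ 0.673  -0.29    0.0881]
box top [ 0.5412 -0.2809  0.09  ] [ 0.4836 -0.3816 -0.0009]
box R [ 0.5483 -0.1658  0.09  ] [ 0.4928 -0.2526  0.0013]
box bot [ 0.684  -0.1787  0.09  ] [ 0.6838 -0.179   0.0897]
tbox L [ 0.6763 -0.1746  0.09  ] [ 0.6801 -0.1788  0.0873]
tbox top [ 0.6722 -0.285   0.09  ] [ 0.6705 -0.2829  0.0912]
tbox R [ 0.5353 -0.2798  0.09  ] [ 0.5328 -0.2761  0.0921]
tbox bot [ 0.547  -0.1657  0.09  ] [ 0.5487 -0.1679  0.0886]
wt [ 0.6083 -0.2355  0.108 ] [ 0.6096 -0.2331  0.1102]
wt [ 0.6106 -0.2337  0.108 ] [ 0.613  -0.2367  0.1062]
```

>>> send_rows([
  [0,[0.12,0.14,0],[0,0,0]],
  [0,[0.12,0.14,0],[0,0,0]],
  [0,[0.12,0.14,0],[0,0,0]],
  [0,[0.12,0.14,0],[0,0,0]],
  [0,[0.12,0.14,0],[0,0,0]],
  [0,[0.12,0.14,0],[0,0,0]],
  [0,[0.12,0.14,0],[0,0,0]],
  [0,[0.12,0.14,0],[0,0,0]],
])

```text
clock: 0.95
tool_pos: [0.4123, -0.3645, 0.2219]
orientation: [-179.8, -0.3, 104.1]
force: [1.5, 0.9, 0.2]
opening: 0.0876
```

>>> send_rows([
  [0,[0.028,0.175,0],[0,0,0.001]],
  [0,[0.028,0.175,0],[0,0,0.001]],
  [0,[0.028,0.175,0],[0,0,0.001]],
  [0,[0.028,0.175,0],[0,0,0.001]],
  [0,[0.028,0.175,0],[0,0,0.001]],
  [0,[0.028,0.175,0],[0,0,0.001]],
  [0,[0.028,0.175,0],[0,0,0.001]],
  [0,[0.028,0.175,0],[0,0,0.001]],
  [0,[0.028,0.175,0],[0,0,0.001]],
  [0,[0.028,0.175,0],[0,0,0.001]],
  [0,[0.028,0.175,0],[0,0,0.001]],
  [0,[0,0,0],[0,0,0]],
])

```text
clock: 2.15
tool_pos: [0.491, 0.1411, 0.2212]
orientation: [-179.9, -0.4, 108.5]
force: [-0.3, -1.7, -0.4]
opening: 0.0874
```

```bash
python3 - <<'E'
from h import *
o=sensors.get_obs();print(o['joint_pos'],o['tool_pos'],o['orientation'],o['force'])
for n in ('scene','side','wrist'): snap(n,n+'1')
s=load('scene1')['color']; t=load('side1')['color'];w=load('wrist1')['color']
a=cv2.resize(s[140:300,210:370],(400,400)); b=cv2.resize(t[130:270,130:270],(400,400))
cv2.imwrite('pics/e.png',np.hstack([a,b]))
cv2.imwrite('pics/w1.png',w)
E
```

```text
[  37.75835229    5.2606815   -19.92741868   -0.44711001  -64.72700449
 -109.03081489] [0.49103153 0.14109289 0.22117626] [-179.94768852   -0.40994507  108.53676356] [-0.34490586 -1.6659361  -0.44460892]
```

View pics/e.png

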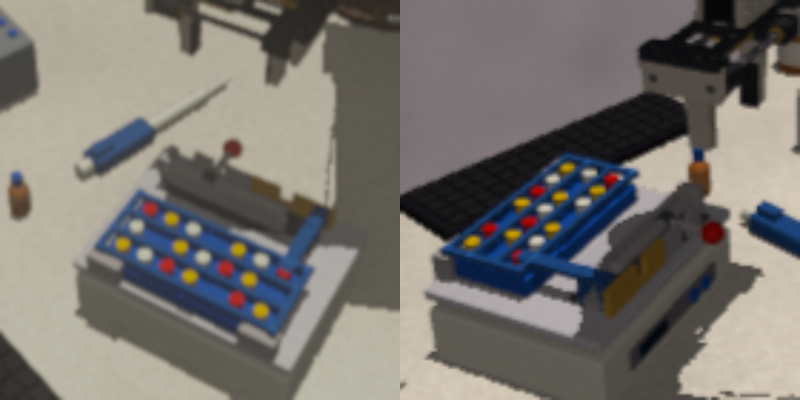

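View pics/w1.png

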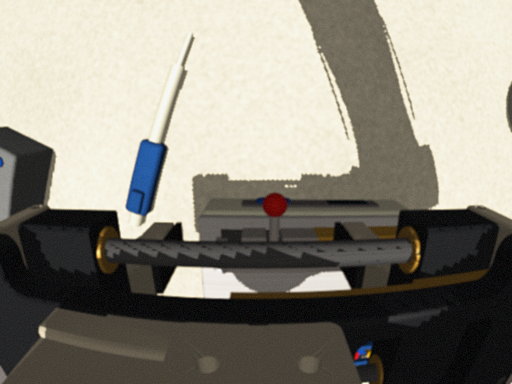

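```bash
cat >> h.py <<'E'
def fray(s,u,v):
    K=s['mtx']; d=np.array([(u-K[0,2])/K[0,0],(v-K[1,2])/K[1,1]]); th=np.hypot(*d)
    v3=np.array([*(np.sin(th)*d/max(th,1e-9)),np.cos(th)])
    return R.from_euler('xyz',s['attitude'],degrees=True).apply(v3)
def fonz(s,u,v,z):
    d=fray(s,u,v); p=s['xyz']; return p+d*(z-p[2])/d[2]
E
python3 - <<'E'
from h import *
w=load('wrist1');print(fonz(w,274.5,204,.105))
o=sensors.get_obs(); e=np.array([-.307,.952]);k=fonz(w,274.5,204,.105)
print((k[:2]-o['tool_pos'][:2])@e)
cv2.imwrite('pics/w1c.png',cv2.resize(w['color'][170:300,190:420],None,fx=3.4,fy=3.4,interpolation=cv2.INTER_CUBIC))
E
```

```text
[0.49776903 0.15797307 0.105     ]
0.01764549091586181
```

View pics/w1c.png

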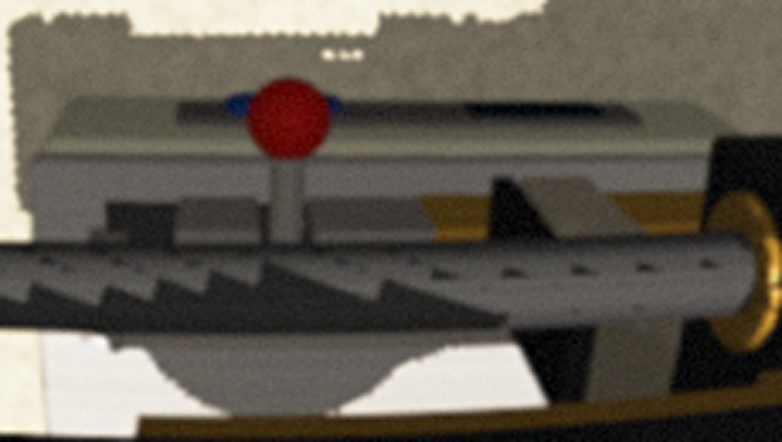

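>>> send_rows([
  [0,[0.028,0.064,-0.05],[0,0.001,-0.001]],
  [0,[0,0,-0.14],[0,0,0]],
  [0,[0,0,-0.14],[0,0,0]],
  [0,[0,0,-0.14],[0,0,0]],
  [0,[0,0,0],[0,0,0]],
])

```text
clock: 2.8
tool_pos: [0.4972, 0.1471, 0.1028]
orientation: [-179.8, -0.6, 107.6]
force: [-0.4, -0.4, -0.2]
opening: 0.0874
```

>>> send_rows([
  [0,[0.004,0.038,-0.06],[0,0.001,0]],
  [0,[0,0.01,-0.01],[0,0,0]],
  [0,[0,0,0],[0,0,0]],
])

```text
clock: 3.1
tool_pos: [0.4998, 0.1568, 0.0887]
orientation: [-179.6, -0.7, 107.4]
force: [0.5, -0.3, -0.5]
opening: 0.0877
```

```bash
python3 - <<'E'
from h import *
o=sensors.get_obs();print(o['tool_pos'],o['orientation'],o['force'])
for n in ('scene','side','wrist'): snap(n,n+'2')
s=load('scene2')['color']; t=load('side2')['color'];w=load('wrist2')['color']
a=cv2.resize(s[140:300,210:370],(400,400)); b=cv2.resize(t[150:270,150:270],(400,400))
cv2.imwrite('pics/e2.png',np.hstack([a,b]))
E
```

```text
[0.49982824 0.15682378 0.08869381] [-179.56382084   -0.65020413  107.39005577] [ 0.54121795 -0.32176451 -0.50594794]
```

View pics/e2.png

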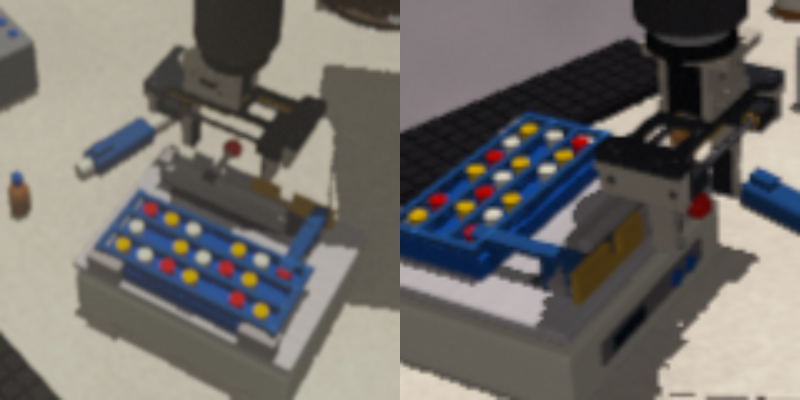

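View pics/wrist2.png

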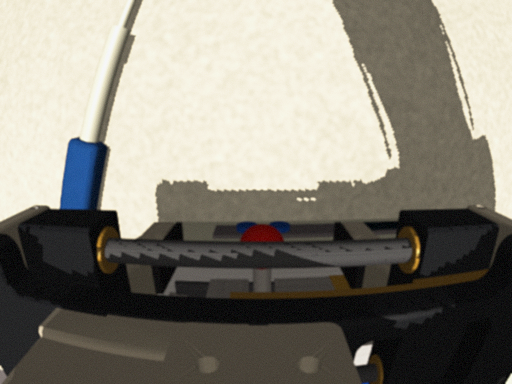

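>>> send_rows([
  [0.4,[-0.006,-0.002,0],[0,0.001,0]],
  [1,[0,0,0],[0,0,0]],
  [1,[0,0,0],[0,0,0]],
  [1,[0,0,0],[0,0,0]],
  [1,[0,0,0],[0,0,0]],
  [1,[0,0,0],[0,0,0]],
])

```text
clock: 3.85
tool_pos: [0.4989, 0.1567, 0.0914]
orientation: [-179.4, -0.9, 107.4]
force: [-0.3, 0.1, 0.1]
opening: 0.0452
```

>>> send_rows([
  [1,[0,0,0],[0,0,0]],
  [1,[0,0,0],[0,0,0]],
  [1,[0,0,0],[0,0,0]],
  [1,[0,0,0],[0,0,0]],
  [1,[0,0,0],[0,0,0]],
])

```text
clock: 4.35
tool_pos: [0.4988, 0.1568, 0.0912]
orientation: [-179.4, -0.8, 107.4]
force: [-0.1, 0.2, 0.9]
opening: 0.0221
```

>>> send_rows([
  [1,[0.002,0.001,0.031],[0,0,0]],
  [1,[0.006,0.002,0.031],[0,0,0]],
  [1,[0.01,0.003,0.029],[0,0,0]],
  [1,[0,0,0],[0,0,0]],
])

```text
clock: 4.75
tool_pos: [0.5027, 0.158, 0.1145]
orientation: [-179.3, -0.8, 107.4]
force: [2.4, 0.5, -6.2]
opening: 0.0218
```

>>> send_rows([
  [1,[0.016,0.005,0.026],[0,0,0]],
  [1,[0.018,0.006,0.024],[0,0,0]],
  [1,[0.02,0.006,0.022],[0,0,0]],
  [1,[0,0,0],[0,0,0]],
])

```text
clock: 5.15
tool_pos: [0.514, 0.1611, 0.1326]
orientation: [-178.9, -0.8, 107.3]
force: [-1.2, 0.1, -7.2]
opening: 0.0223
```

```bash
python3 - <<'E'
from h import *
for n in ('scene','side'): snap(n,n+'3')
s=load('scene3')['color']; t=load('side3')['color']
a=cv2.resize(s[140:300,210:370],(400,400)); b=cv2.resize(t[150:270,150:270],(400,400))
cv2.imwrite('pics/e3.png',np.hstack([a,b]))
E
```

```text
(no output)
```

View pics/e3.png

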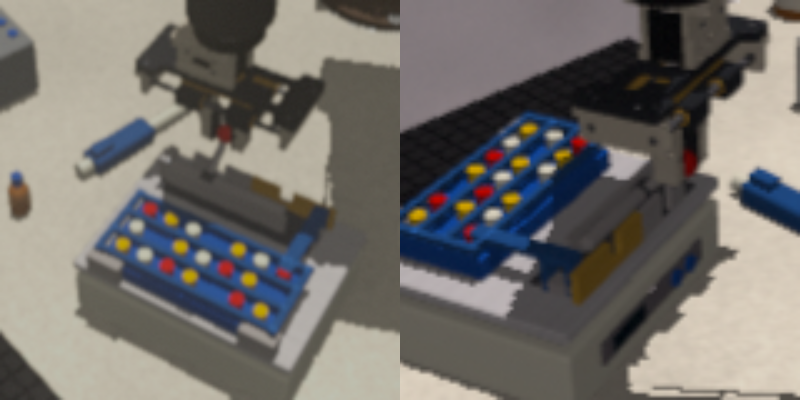

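>>> send_rows([
  [1,[-0.012,0.036,0],[0,0,0]],
  [1,[-0.012,0.036,0],[0,0,0]],
  [1,[-0.012,0.036,0],[0,0,0]],
  [1,[-0.012,0.036,0],[0,0,0]],
  [1,[-0.012,0.036,0],[0,0,0]],
  [1,[-0.012,0.036,0],[0,0,0]],
  [1,[0,0,0],[0,0,0]],
])

```text
clock: 5.95
tool_pos: [0.494, 0.2199, 0.1314]
orientation: [-178.9, -0.8, 107.3]
force: [-0.4, -1.5, -5.5]
opening: 0.0222
```

>>> send_rows([
  [1,[-0.018,-0.006,-0.024],[0,0,0]],
  [0.6,[0,0,0],[0,0,0]],
  [0.6,[0,0,0],[0,0,0]],
  [0.6,[0,0,0],[0,0,0]],
])

```text
clock: 6.35
tool_pos: [0.4916, 0.2198, 0.1276]
orientation: [-179.3, -0.9, 107.5]
force: [0.9, -0.6, 0.5]
opening: 0.0344
```

```bash
python3 - <<'E'
from h import *
for n in ('scene','side'): snap(n,n+'4')
s=load('scene4')['color']; t=load('side4')['color']
a=cv2.resize(s[140:300,210:370],(400,400)); b=cv2.resize(t[150:270,150:270],(400,400))
cv2.imwrite('pics/e4.png',np.hstack([a,b]))
E
```

```text
(no output)
```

View pics/e4.png

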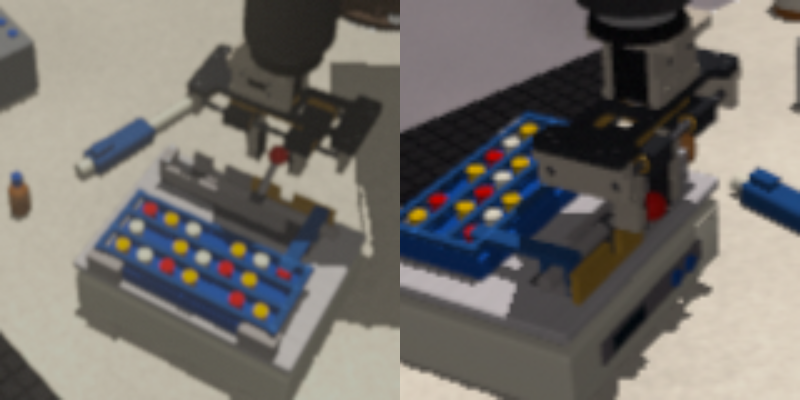

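>>> send_rows([
  [0.6,[-0.004,0.012,0],[0,0,0]],
  [0.6,[-0.004,0.012,0],[0,0,0]],
  [0.6,[-0.004,0.012,0],[0,0,0]],
  [0.6,[-0.004,0.012,0],[0,0,0]],
  [0.6,[-0.004,0.012,0],[0,0,0]],
  [0.6,[-0.003,0.01,0],[0,0,0]],
])

```text
clock: 7.05
tool_pos: [0.4872, 0.2332, 0.1275]
orientation: [-179.2, -0.4, 107.4]
force: [3.6, -5.3, 0.5]
opening: 0.0349
```

```bash
python3 - <<'E'
from h import *
for n in ('scene','side'): snap(n,n+'5')
s=load('scene5')['color']; t=load('side5')['color']
a=cv2.resize(s[140:300,210:370],(400,400)); b=cv2.resize(t[150:270,150:270],(400,400))
cv2.imwrite('pics/e5.png',np.hstack([a,b]))
E
```

```text
(no output)
```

View pics/e5.png

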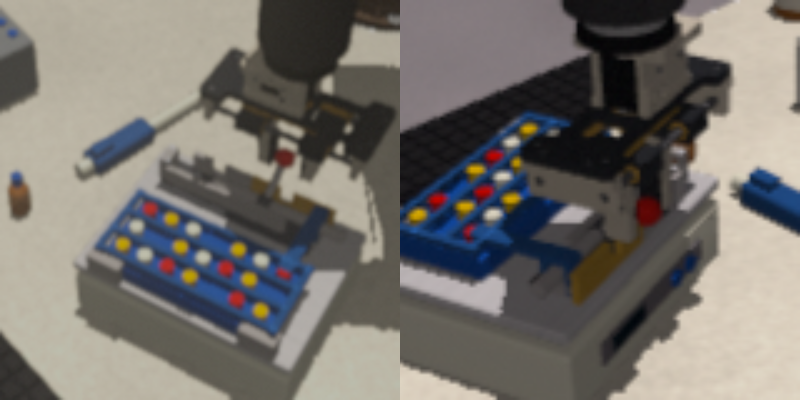

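>>> send_rows([
  [0.6,[-0.003,0.011,0],[0,0,0]],
  [0.6,[-0.003,0.011,0],[0,0,0]],
  [0.6,[-0.003,0.011,0],[0,0,0]],
  [0.6,[0,0,0],[0,0,0]],
])

```text
clock: 7.55
tool_pos: [0.4847, 0.2408, 0.1272]
orientation: [-179.1, -0.3, 107.4]
force: [-0.4, -0.2, 0.2]
opening: 0.0348
```

Force vanished; likely dropped. Look.

```bash
python3 - <<'E'
from h import *
for n in ('scene','side'): snap(n,n+'6')
s=load('scene6')['color']; t=load('side6')['color']
a=cv2.resize(s[150:250,260:360],(400,400)); b=cv2.resize(t[180:260,180:260],(400,400))
cv2.imwrite('pics/e6.png',np.hstack([a,b]))
E
```

```text
(no output)
```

View pics/e6.png

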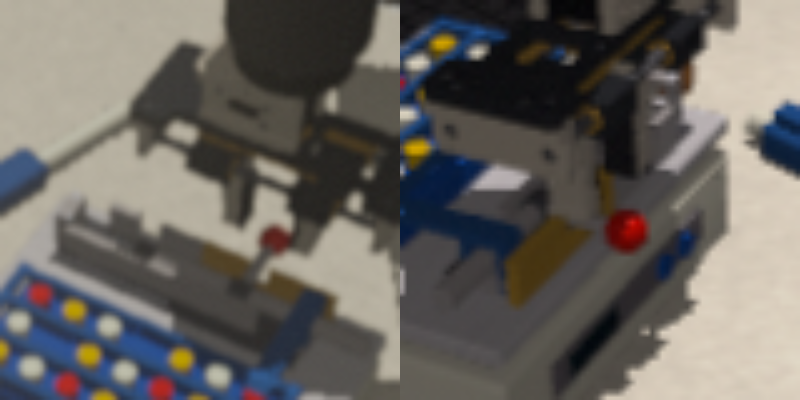

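>>> send_rows([
  [0.6,[0,0,0.12],[0,0,0]],
  [0.6,[0,0,0.16],[0,0,0]],
  [0.6,[0,0,0.12],[0,0,0]],
  [1,[0.05,-0.17,0],[0,0,0]],
  [1,[0.05,-0.18,0],[0,0,0]],
  [1,[0.05,-0.18,0],[0,0,0]],
])

```text
clock: 8.25
tool_pos: [0.522, 0.1112, 0.2319]
orientation: [-179.3, -0.4, 108.0]
force: [0.2, 0.0, -0.5]
opening: 0.0166
```

```bash
python3 - <<'E'
from h import *
for n in ('scene','side'): snap(n,n+'7')
s=load('scene7'); t=load('side7')
a=cv2.resize(s['color'][150:250,260:360],(400,400),interpolation=2); b=cv2.resize(t['color'][180:260,180:260],(400,400),interpolation=2)
cv2.imwrite('pics/e7.png',np.hstack([a,b]))
def cen(c,box):
    y0,y1,x0,x1=box; im=c['color'][y0:y1,x0:x1].astype(int)
    m=((im[...,2]>60)&(im[...,1]*2.5<im[...,2])).astype(np.uint8)
    n,l,st,ce=cv2.connectedComponentsWithStats(m); i=1+np.argmax(st[1:,4]); return ce[i]+[x0,y0],st[i]
def tri(s,p,t,q):
    d1=ray(s,*p);d2=ray(t,*q)
    a=np.linalg.lstsq(np.c_[d1,-d2],t['xyz']-s['xyz'],rcond=None)[0]
    x=s['xyz']+a[0]*d1;y=t['xyz']+a[1]*d2; return (x+y)/2,np.linalg.norm(x-y)
s0=load('scene0');t0=load('side0')
p0,i0=cen(s0,(185,215,285,315));q0,j0=cen(t0,(195,225,225,255));print(p0,i0,q0,j0,tri(s0,p0,t0,q0))
p1,i1=cen(s,(195,225,315,345));q1,j1=cen(t,(210,240,210,245));print(p1,i1,q1,j1,tri(s,p1,t,q1))
E
```

```text
[302.875 198.25 ] [15 12  6  4 16] [238.88372093 210.88372093] [11 13  7  7 43] (array([0.49758894, 0.15705168, 0.10708889]), np.float64(0.0011529291352701113))
[330. 208.] [15 13  1  1  1] [224.78181818 225.52727273] [11 12  8  8 55] (array([0.4691243 , 0.23737924, 0.1104627 ]), np.float64(0.0017330824995992501))
```

View pics/e7.png

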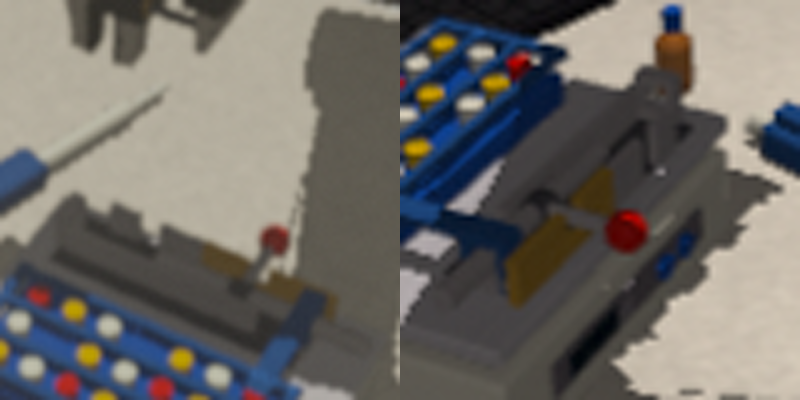

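```bash
cat >> h.py <<'E'
def tri(s,p,t,q):
    d1=ray(s,*p);d2=ray(t,*q)
    a=np.linalg.lstsq(np.c_[d1,-d2],t['xyz']-s['xyz'],rcond=None)[0]
    x=s['xyz']+a[0]*d1;y=t['xyz']+a[1]*d2; return (x+y)/2,np.linalg.norm(x-y)
E
python3 - <<'E'
from h import *
s=load('scene7');t=load('side7')
im=s['color'][195:225,315:345].astype(int)
m=((im[...,2]-im[...,1]>25)&(im[...,2]-im[...,0]>25)).astype(np.uint8)
n,l,st,ce=cv2.connectedComponentsWithStats(m);print(st,ce)
i=1+np.argmax(st[1:,4]);p=ce[i]+[315,195]
print(p,tri(s,p,t,(224.78,225.53)),onz(s,*p,.105),onz(t,224.78,225.53,.105))
E
```

```text
[[  0   0  30  30 859]
 [ 10  11   7   8  41]] [[14.55762515 14.52270081]
 [13.29268293 14.02439024]]
[328.29268293 209.02439024] (array([0.47283857, 0.23452532, 0.10696032]), np.float64(0.0009848265857744939)) [0.47112561 0.2329176  0.105     ] [0.47479502 0.23330279 0.105     ]
```

>>> send_rows([
  [1,[0.05,-0.17,0],[0,0,-0.0075]],
  [1,[0.05,-0.17,0],[0,0,-0.0075]],
  [1,[0.05,-0.17,0],[0,0,-0.0075]],
  [1,[0.05,-0.17,0],[0,0,-0.0075]],
  [1,[0.05,-0.17,0],[0,0,-0.0075]],
  [1,[0.05,-0.17,0],[0,0,-0.0075]],
  [1,[0.05,-0.17,0],[0,0,-0.0075]],
  [1,[0.03,-0.1,0],[0,0,-0.0075]],
  [1,[0,0,0],[0,0,0]],
])

```text
clock: 9.25
tool_pos: [0.6215, -0.2232, 0.2314]
orientation: [-179.5, -0.6, 85.4]
force: [0.3, 1.8, -1.0]
opening: 0.0002
```

```bash
python3 - <<'E'
from h import *
o=sensors.get_obs();print(o['joint_pos'],o['tool_pos'],o['orientation'],o['force'])
for n in ('scene','side','wrist'): snap(n,n+'8')
s=load('scene8')['color']; t=load('side8')['color'];w=load('wrist8')['color']
a=cv2.resize(s[110:210,150:250],(400,400)); b=cv2.resize(t[110:210,240:340],(400,400))
cv2.imwrite('pics/e8.png',np.hstack([a,b]))
cv2.imwrite('pics/w8.png',cv2.resize(w[120:300,130:390],None,fx=3,fy=3,interpolation=2))
E
```

```text
[-3.23902631e+00  1.94165502e+01 -7.64331697e-02 -6.57915902e-01
 -7.09847276e+01 -9.11571093e+01] [ 0.62152477 -0.22315697  0.2314039 ] [-179.50867394   -0.61040695   85.38428964] [ 0.25854842  1.7624548  -1.02484845]
```

View pics/e8.png

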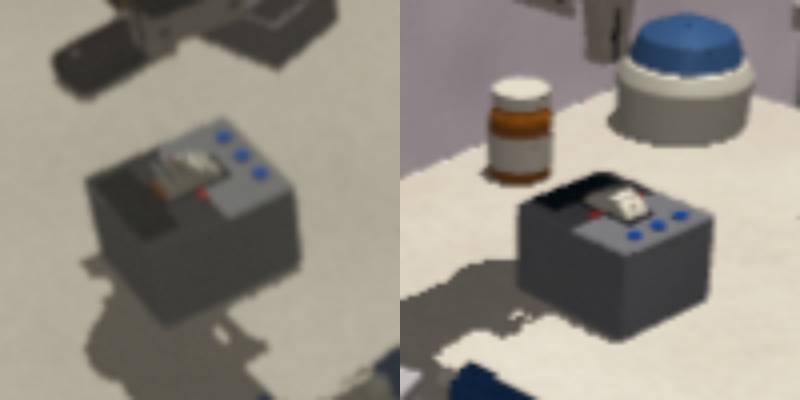

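View pics/w8.png

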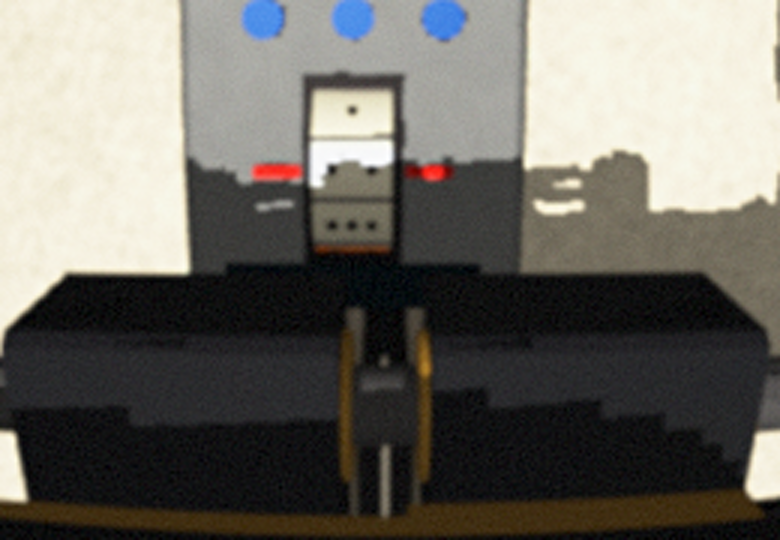

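```bash
python3 - <<'E'
from h import *
w=load('wrist8')
F=lambda x,y:(130+x/3-.3,120+y/3-.3)
for p,z in (((277,172),.09),((428,172),.09),((352,170),.108),((352,137),.107),((352,199),.107),((263,18),.09),((445,18),.09)): print(p,fonz(w,*F(*p),z))
E
```

```text
(277, 172) [ 0.60934485 -0.25535862  0.09      ]
(428, 172) [ 0.61353073 -0.2036014   0.09      ]
(352, 170) [ 0.60756711 -0.22884318  0.108     ]
(352, 137) [ 0.59699875 -0.22797891  0.107     ]
(352, 199) [ 0.61730733 -0.22969382  0.107     ]
(263, 18) [ 0.55636587 -0.25511408  0.09      ]
(445, 18) [ 0.56139918 -0.19421287  0.09      ]
```

>>> send_rows([
  [1,[0,-0.026,-0.11],[0,0.001,0]],
  [1,[0,0,-0.13],[0,0.001,0]],
  [1,[0,0,-0.13],[0,0,0]],
  [1,[0,0,-0.08],[0,0,0]],
  [1,[0,0,0],[0,0,0]],
])

```text
clock: 9.9
tool_pos: [0.622, -0.2187, 0.1201]
orientation: [-179.2, -0.6, 86.3]
force: [-0.5, 0.4, -0.0]
opening: 0.0003
```

>>> send_rows([
  [1,[-0.004,-0.044,0],[0,0,-0.002]],
  [1,[0,0,-0.025],[0,0,0]],
  [1,[0,0,0],[0,0,0]],
])

```text
clock: 10.2
tool_pos: [0.6227, -0.2283, 0.1171]
orientation: [-179.4, -0.6, 85.8]
force: [0.2, 0.1, 0.3]
opening: 0.0007
```

>>> send_rows([
  [1,[-0.01,-0.004,-0.024],[0,0,-0.001]],
  [1,[0,0,-0.012],[0,0,0]],
  [1,[0,0,0],[0,0,0]],
])

```text
clock: 10.5
tool_pos: [0.621, -0.2296, 0.1097]
orientation: [-179.7, -0.6, 85.4]
force: [0.3, 0.2, 0.0]
opening: 0.0003
```

>>> send_rows([
  [1,[0,0,-0.008],[0,0,0]],
  [1,[0,0,-0.008],[0,0,0]],
  [1,[0,0,0],[0,0,0]],
])

```text
clock: 10.8
tool_pos: [0.6232, -0.23, 0.1083]
orientation: [-180.0, -0.5, 85.4]
force: [-0.1, 0.1, 0.7]
opening: 0.0003
```

>>> send_rows([
  [1,[-0.004,0,-0.012],[0,0,0]],
  [1,[-0.012,0.001,-0.012],[0,0,0]],
  [1,[-0.012,0.001,-0.012],[0,0,0]],
])

```text
clock: 11.1
tool_pos: [0.6247, -0.2303, 0.1072]
orientation: [179.0, -0.4, 85.6]
force: [2.7, 2.7, 13.3]
opening: 0.0003
```

>>> send_rows([
  [1,[-0.02,0.002,-0.004],[0,0,0]],
  [1,[-0.02,0.002,-0.006],[0,0,0]],
  [1,[-0.02,0.002,-0.006],[0,0,0]],
])

```text
clock: 11.4
tool_pos: [0.6158, -0.2294, 0.1083]
orientation: [178.2, -0.2, 85.8]
force: [1.2, 1.3, 9.2]
opening: 0.0005
```

```bash
python3 - <<'E'
from h import *
o=sensors.get_obs();print(o['tool_pos'],o['force'])
for n in ('side','wrist'): snap(n,n+'9')
t=load('side9')['color'];w=load('wrist9')['color']
a=cv2.resize(w[120:270,150:350],(400,300)); b=cv2.resize(t[120:210,250:340],(300,300))
cv2.imwrite('pics/e9.png',np.hstack([a,b]))
E
```

```text
[ 0.61578336 -0.22940435  0.10834662] [1.17205996 1.2772799  9.23875649]
```

View pics/e9.png

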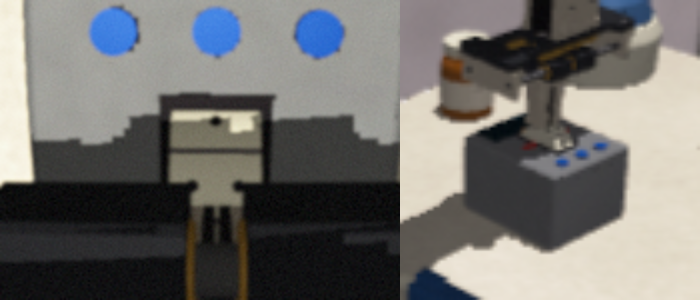

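>>> send_rows([
  [1,[-0.02,0.001,-0.007],[0,0,0]],
  [1,[-0.02,0.001,-0.007],[0,0,0]],
  [1,[-0.02,0.001,-0.007],[0,0,0]],
  [1,[-0.02,0.001,-0.007],[0,0,0]],
])

```text
clock: 11.9
tool_pos: [0.602, -0.2283, 0.1078]
orientation: [177.3, -0.2, 86.0]
force: [0.9, 1.8, 7.8]
opening: 0.0005
```

```bash
python3 - <<'E'
from h import *
o=sensors.get_obs();print(o['tool_pos'],o['force'])
for n in ('side','wrist'): snap(n,n+'10')
t=load('side10')['color'];w=load('wrist10')['color']
a=cv2.resize(w[120:270,150:350],(400,300)); b=cv2.resize(t[120:210,250:340],(300,300))
cv2.imwrite('pics/e10.png',np.hstack([a,b]))
E
```

```text
[ 0.60204116 -0.22832798  0.10776524] [0.88676756 1.83656114 7.77191248]
```

View pics/e10.png

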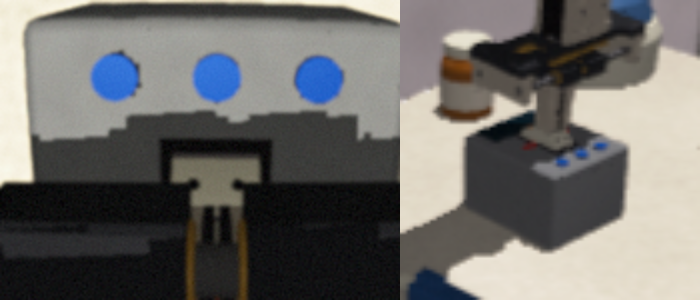

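>>> send_rows([
  [1,[0,0,0.08],[0,0.004,0]],
  [1,[0.05,-0.004,0.03],[0,0.003,0]],
  [1,[0.05,-0.004,0],[0,0,0]],
  [1,[0,0,0],[0,0,0]],
])

```text
clock: 12.4
tool_pos: [0.6252, -0.23, 0.1345]
orientation: [-180.0, -0.0, 85.9]
force: [-0.5, -0.4, -1.1]
opening: 0.0004
```

```bash
python3 - <<'E'
from h import *
o=sensors.get_obs();print(o['tool_pos'],o['orientation'],o['force'])
for n in ('scene','side','wrist'): snap(n,n+'11')
s=load('scene11')['color'];t=load('side11')['color'];w=load('wrist11')['color']
a=cv2.resize(w[120:270,150:350],(400,300)); b=cv2.resize(t[120:210,250:340],(300,300))
cv2.imwrite('pics/e11.png',np.hstack([a,b]))
E
```

```text
[ 0.62517246 -0.22996221  0.13450948] [-1.79966537e+02 -3.39926175e-02  8.59158204e+01] [-0.50353974 -0.44867115 -1.07679247]
```

View pics/e11.png

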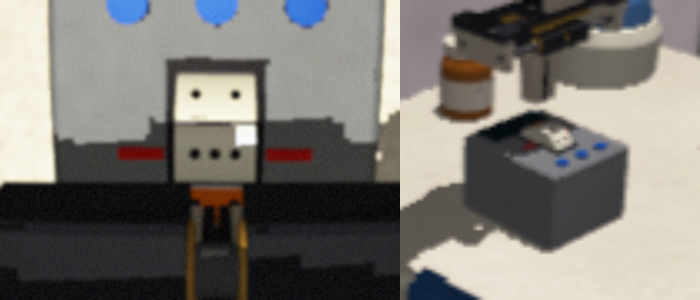

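```bash
cat >> h.py <<'E'
from scipy.optimize import brentq
def wang(w,u,v,c=(.6114,-.2295),yaw=-4.6):
    # angle on wheel (from top, + towards box -x) seen at a pixel
    d=fray(w,u,v); ex=np.array([np.cos(np.radians(yaw)),np.sin(np.radians(yaw))])
    px=(w['xyz'][:2]-c)@ex; pz=w['xyz'][2]-.076; dx=d[:2]@ex; dz=d[2]
    a=dx*dx+dz*dz;b=2*(px*dx+pz*dz);cc=px*px+pz*pz-.032**2
    k=(-b-np.sqrt(b*b-4*a*cc))/(2*a); return np.arctan2(-(px+k*dx),pz+k*dz)
E
python3 - <<'E'
from h import *
w=load('wrist8');F=lambda x,y:(130+x/3-.3,120+y/3-.3)
print([round(wang(w,*F(352,y)),3) for y in (112,137,168,199,224)])
w=load('wrist11');F=lambda x,y:(150+x/2-.3,120+y/2-.3)
print(fonz(w,*F(142,154),.09),fonz(w,*F(290,154),.09))
print([round(wang(w,*F(215,y)),3) for y in (94,122,154,185)])
cv2.imwrite('pics/x.png',cv2.resize(w['color'][140:230,200:320],None,fx=6,fy=6,interpolation=2))
E
```

```text
[np.float64(0.746), np.float64(0.458), np.float64(0.14), np.float64(-0.182), np.float64(-0.486)]
[ 0.60953644 -0.25524675  0.09      ] [ 0.61331537 -0.20289835  0.09      ]
[np.float64(0.789), np.float64(0.469), np.float64(0.144), np.float64(-0.187)]
```

View pics/x.png

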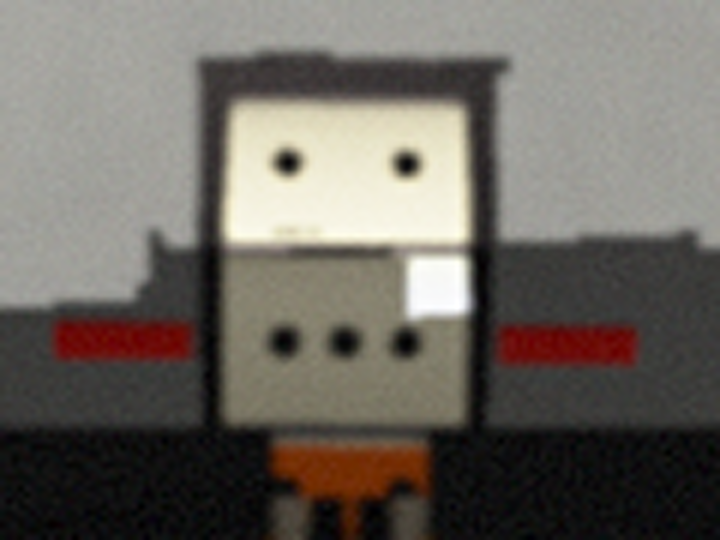

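>>> send_rows([
  [1,[-0.02,0,-0.05],[0,0,0]],
  [1,[0,0,-0.045],[0,0,0]],
  [1,[0,0,-0.012],[0,0,0]],
  [1,[0,0,0],[0,0,0]],
])

```text
clock: 12.95
tool_pos: [0.6195, -0.2301, 0.1082]
orientation: [179.7, 0.0, 86.0]
force: [-0.8, 1.1, 4.4]
opening: 0.0008
```

Contact at 4 N. Stroke about 12 mm, then look.

>>> send_rows([
  [1,[-0.016,0.001,-0.012],[0,0,0]],
  [1,[-0.02,0.001,-0.007],[0,0,0]],
  [1,[-0.02,0.001,-0.007],[0,0,0]],
  [1,[-0.02,0.001,-0.007],[0,0,0]],
])

```text
clock: 13.35
tool_pos: [0.6107, -0.2293, 0.1081]
orientation: [178.3, 0.2, 86.3]
force: [1.3, 2.8, 10.4]
opening: 0.0008
```

>>> send_rows([
  [1,[-0.02,0.001,-0.006],[0,0,0]],
  [1,[-0.012,0.001,-0.006],[0,0,0]],
  [1,[0,0,0.06],[0,0.003,0]],
  [1,[0.05,-0.004,0.05],[0,0.003,0]],
  [1,[0.06,-0.004,0],[0,0,0]],
  [1,[0,0,0],[0,0,0]],
])

```text
clock: 13.95
tool_pos: [0.6313, -0.2304, 0.1337]
orientation: [-179.9, 0.4, 86.4]
force: [-0.7, -0.3, -0.4]
opening: 0.0007
```

```bash
python3 - <<'E'
from h import *
o=sensors.get_obs();print(o['tool_pos'],o['orientation'],o['force'])
snap('wrist','wrist12')
w=load('wrist12')
cv2.imwrite('pics/x12.png',cv2.resize(w['color'][130:230,200:320],None,fx=6,fy=6,interpolation=2))
E
```

```text
[ 0.63134841 -0.23044399  0.13366155] [-179.87849628    0.40690748   86.39749982] [-0.67651255 -0.32506714 -0.40833118]
```

View pics/x12.png

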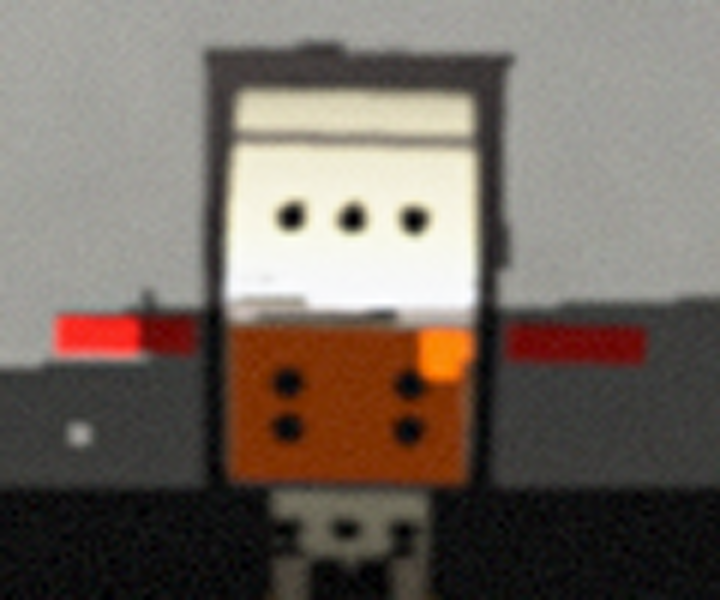

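```bash
python3 - <<'E'
from h import *
w=load('wrist12');F=lambda x,y:(200+x/6-.4,130+y/6-.4)
print(fonz(w,*F(125,335),.09),fonz(w,*F(577,343),.09))
print([round(wang(w,*F(352,y)),3) for y in (137,218,322,383,430,484)])
E
```

```text
[ 0.6092027  -0.25577005  0.09      ] [ 0.61340538 -0.20307451  0.09      ]
[np.float64(0.865), np.float64(0.536), np.float64(0.182), np.float64(-0.023), np.float64(-0.192), np.float64(-0.413)]
```

>>> send_rows([
  [1,[-0.06,0.002,-0.05],[0,0,0]],
  [1,[0,0,-0.042],[0,0,0]],
  [1,[0,0,-0.014],[0,0,0]],
  [1,[0,0,-0.004],[0,0,0]],
])

```text
clock: 14.4
tool_pos: [0.6166, -0.2301, 0.1082]
orientation: [179.8, 0.5, 86.5]
force: [-1.6, 1.7, 7.5]
opening: 0.0007
```

>>> send_rows([
  [1,[-0.014,0.001,-0.006],[0,0,0]],
  [1,[-0.01,0.001,-0.004],[0,0,0]],
])

```text
clock: 14.6
tool_pos: [0.6139, -0.2298, 0.1083]
orientation: [179.3, 0.6, 86.6]
force: [1.6, 0.8, 3.6]
opening: 0.0003
```

Lift off and look.

>>> send_rows([
  [1,[-0.003,0,0],[0,0,0]],
  [1,[0,0,0.06],[0,0,0]],
  [1,[0.05,-0.003,0.06],[0,0.002,0]],
  [1,[0.04,-0.003,0.06],[0,0,0]],
  [1,[0,0,0],[0,0,0]],
])

```text
clock: 15.1
tool_pos: [0.6343, -0.2315, 0.1556]
orientation: [-179.7, 0.6, 86.6]
force: [0.2, -0.5, -0.6]
opening: 0.0004
```

```bash
python3 - <<'E'
from h import *
o=sensors.get_obs();print(o['tool_pos'],o['orientation'],o['force'])
snap('wrist','wrist13')
w=load('wrist13')
cv2.imwrite('pics/x13.png',cv2.resize(w['color'][130:230,200:320],None,fx=6,fy=6,interpolation=2))
E
```

```text
[ 0.63433737 -0.23150214  0.15556356] [-179.73008713    0.64537708   86.61083472] [ 0.15358296 -0.54010422 -0.59234026]
```

View pics/x13.png

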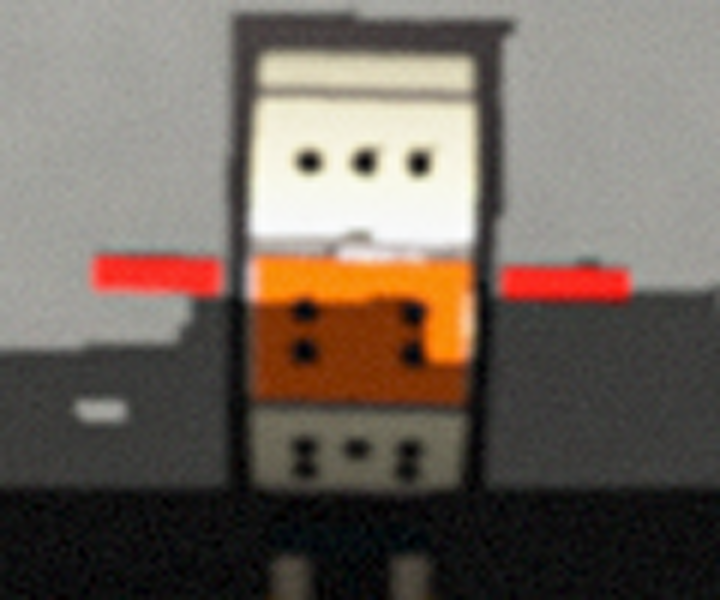

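```bash
python3 - <<'E'
from h import *
w=load('wrist13');F=lambda x,y:(200+x/6-.4,130+y/6-.4)
print(fonz(w,*F(158,275),.09),fonz(w,*F(566,284),.09))
print([round(wang(w,*F(360,y)),3) for y in (92,162,253,312,352,403,452)])
E
```

```text
[ 0.60918357 -0.25549266  0.09      ] [ 0.61334332 -0.20320249  0.09      ]
[np.float64(0.877), np.float64(0.551), np.float64(0.203), np.float64(-0.016), np.float64(-0.171), np.float64(-0.392), np.float64(-0.66)]
```

```bash
python3 - <<'E'
from h import *
w=load('wrist13');print(w['xyz'],w['attitude'],sensors.get_obs()['joint_pos'])
E
```

```text
[ 0.57002775 -0.2261222   0.31466736] [166.02275035   0.59349082  86.61182351] [ -3.17511257  23.38081246  -5.06377517   0.68409526 -61.93046356
 -90.56450795]
```

>>> send_rows([
  [1,[0.09,0,0.02],[0,0,0]],
  [1,[0.085,0,0],[0,0,0]],
  [1,[0,0,0],[0,0,0]],
])

```text
clock: 15.45
tool_pos: [0.6749, -0.2309, 0.1577]
orientation: [-179.4, 0.5, 86.5]
force: [-0.1, 0.4, -0.2]
opening: 0.0004
```

```bash
python3 - <<'E'
from h import *
snap('wrist','wrist14')
w=load('wrist14');print(w['xyz'])
cv2.imwrite('pics/x14.png',cv2.resize(w['color'][100:200,200:320],None,fx=6,fy=6,interpolation=2))
E
```

```text
[ 0.61153641 -0.22576136  0.31722909]
```

View pics/x14.png

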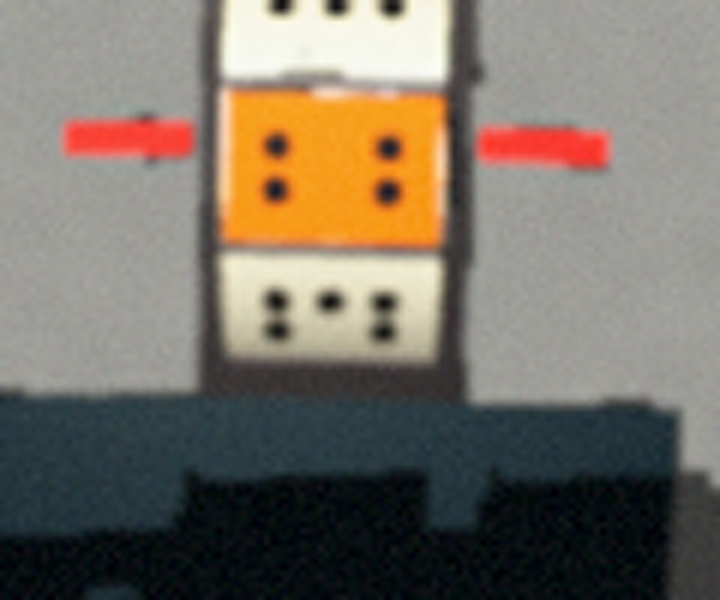

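>>> send_rows([
  [1,[-0.1,0.003,0],[0,0,0]],
  [1,[-0.1,0.003,-0.04],[0,0,0]],
  [1,[-0.02,0,-0.06],[0,0,0]],
  [1,[0,0,-0.05],[0,0,0]],
  [1,[0,0,0],[0,0,0]],
])

```text
clock: 16.0
tool_pos: [0.6112, -0.229, 0.1163]
orientation: [-179.0, 0.5, 86.4]
force: [-0.1, -0.1, 0.0]
opening: 0.0003
```

>>> send_rows([
  [1,[0.01,0,-0.022],[0,0,0]],
  [1,[0,0,-0.014],[0,0,0]],
  [1,[0,0,-0.008],[0,0,0]],
  [1,[0,0,0],[0,0,0]],
])

```text
clock: 16.4
tool_pos: [0.6183, -0.2294, 0.1088]
orientation: [-179.4, 0.6, 86.5]
force: [0.6, 0.8, -1.0]
opening: 0.0003
```

>>> send_rows([
  [1,[-0.004,0,-0.01],[0,0,0]],
  [1,[-0.006,0,-0.01],[0,0,0]],
])

```text
clock: 16.6
tool_pos: [0.6202, -0.2298, 0.1077]
orientation: [-179.9, 0.7, 86.7]
force: [0.3, 5.4, 16.9]
opening: 0.0006
```

>>> send_rows([
  [1,[-0.018,0.001,0],[0,0,0]],
  [1,[-0.016,0.001,-0.004],[0,0,0]],
])

```text
clock: 16.8
tool_pos: [0.6141, -0.2293, 0.1082]
orientation: [179.8, 0.7, 86.7]
force: [0.9, 1.8, 6.7]
opening: 0.0005
```

>>> send_rows([
  [1,[0,0,0.06],[0,0,0]],
  [1,[0.06,-0.003,0.08],[0,0,0]],
  [1,[0.1,0,0.05],[0,0,0]],
  [1,[0.09,0,0],[0,0,0]],
  [1,[0,0,0],[0,0,0]],
])

```text
clock: 17.3
tool_pos: [0.6757, -0.2304, 0.1595]
orientation: [-179.9, 0.7, 86.7]
force: [-0.5, 0.5, -1.3]
opening: 0.0008
```

```bash
python3 - <<'E'
from h import *
snap('wrist','wrist15')
w=load('wrist15');print(w['xyz'])
cv2.imwrite('pics/x15.png',cv2.resize(w['color'][100:200,200:320],None,fx=6,fy=6,interpolation=2))
E
```

```text
[ 0.61086413 -0.22490183  0.31835484]
```

View pics/x15.png

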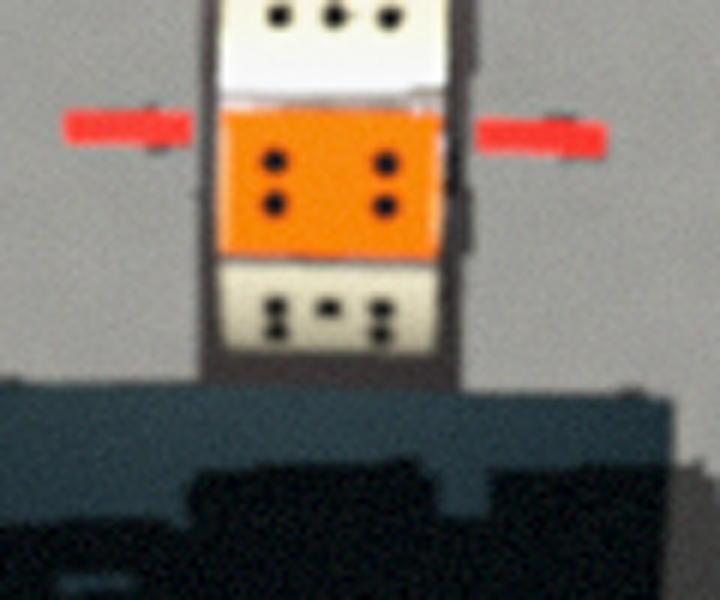

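>>> send_rows([
  [1,[-0.1,0.003,0],[0,0,0]],
  [1,[-0.09,0.003,-0.04],[0,0,0]],
  [1,[-0.02,0,-0.06],[0,0,0]],
  [1,[0,0,-0.06],[0,0,0]],
  [1,[0,0,-0.01],[0,0,0]],
  [1,[0,0,0],[0,0,0]],
])

```text
clock: 17.95
tool_pos: [0.6149, -0.2292, 0.1167]
orientation: [-179.6, 0.7, 86.6]
force: [0.5, 0.7, 0.3]
opening: 0.0004
```

>>> send_rows([
  [1,[0.016,0,-0.012],[0,0,0]],
  [1,[0,0,0],[0,0,0]],
  [1,[0,0,0],[0,0,0]],
])

```text
clock: 18.25
tool_pos: [0.6199, -0.2294, 0.1152]
orientation: [-179.7, 0.7, 86.6]
force: [1.0, 0.0, 0.2]
opening: 0.0003
```

>>> send_rows([
  [1,[-0.008,0,-0.016],[0,0,0]],
  [1,[-0.014,0,-0.014],[0,0,0]],
])

```text
clock: 18.45
tool_pos: [0.6153, -0.2295, 0.1081]
orientation: [-179.8, 0.7, 86.6]
force: [0.2, 1.4, 8.1]
opening: 0.0002
```

>>> send_rows([
  [1,[-0.018,0.001,-0.004],[0,0,0]],
  [1,[-0.016,0.001,-0.004],[0,0,0]],
])

```text
clock: 18.65
tool_pos: [0.6095, -0.229, 0.1082]
orientation: [179.8, 0.7, 86.7]
force: [1.5, 1.0, 5.0]
opening: 0.0005
```

>>> send_rows([
  [1,[-0.004,0,0.06],[0,0,0]],
  [1,[0.06,-0.003,0.08],[0,0,0]],
  [1,[0.1,0,0.05],[0,0,0]],
  [1,[0.1,0,0],[0,0,0]],
  [1,[0,0,0],[0,0,0]],
])

```text
clock: 19.15
tool_pos: [0.6731, -0.23, 0.1621]
orientation: [179.8, 0.8, 86.6]
force: [-1.1, 0.5, -0.2]
opening: 0.0004
```

```bash
python3 - <<'E'
from h import *
snap('wrist','wrist16')
w=load('wrist16');print(w['xyz'])
cv2.imwrite('pics/x16.png',cv2.resize(w['color'][100:200,200:320],None,fx=6,fy=6,interpolation=2))
E
```

```text
[ 0.6075033  -0.22427134  0.32066015]
```

View pics/x16.png

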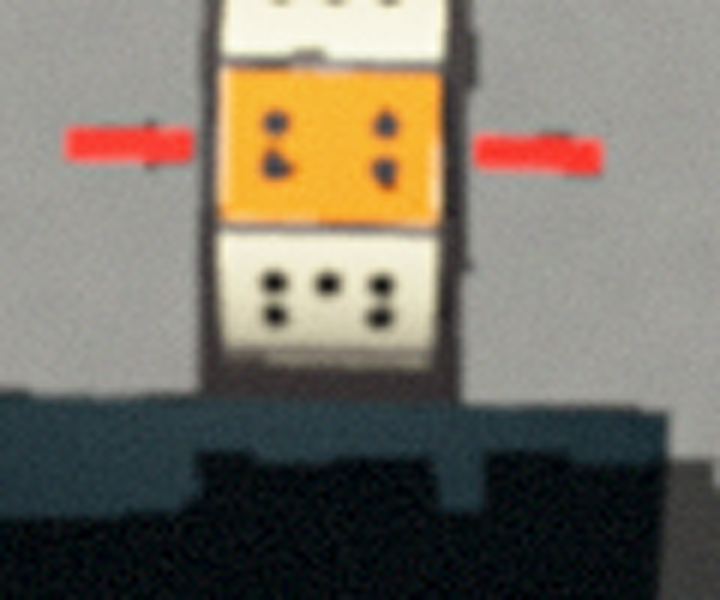

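```bash
python3 - <<'E'
from h import *
F=lambda x,y:(200+x/6-.4,100+y/6-.4)
for n,ys,pl,pr in (('wrist16',(64,123,167,228),(130,144),(540,154)),('wrist15',(103,162,205,260),(128,127),(540,137))):
    w=load(n); a=fonz(w,*F(*pl),.09);b=fonz(w,*F(*pr),.09);c=((a+b)/2)[:2]
    print(a,b,c,[round(wang(w,*F(332,y),c=c),3) for y in ys])
E
```

```text
[ 0.60862388 -0.25558152  0.09      ] [ 0.61306493 -0.20297385  0.09      ] [ 0.61084441 -0.22927768] [np.float64(0.326), np.float64(0.099), np.float64(-0.065), np.float64(-0.3)]
[ 0.60854055 -0.25565535  0.09      ] [ 0.61296064 -0.20336583  0.09      ] [ 0.61075059 -0.22951059] [np.float64(0.1), np.float64(-0.118), np.float64(-0.281), np.float64(-0.511)]
```

>>> send_rows([
  [1,[0,0,0.15],[0,0,0]],
  [1,[0,-0.1,0.15],[0,0,0]],
  [1,[-0.1,-0.15,0.05],[0,0,0]],
  [1,[-0.1,-0.15,0],[0,0,0]],
  [1,[-0.1,-0.15,0],[0,0,0]],
  [1,[-0.1,-0.15,0],[0,0,0]],
  [1,[0,0,0],[0,0,0]],
  [1,[0,0,0],[0,0,0]],
])

```text
clock: 20.0
tool_pos: [0.56, -0.4088, 0.2552]
orientation: [-179.9, 0.8, 86.7]
force: [1.0, 0.2, -0.3]
opening: 0.0003
```

```bash
python3 - <<'E'
from h import *
for n in ('scene','side'): snap(n,n+'17')
s=load('scene17')['color'];t=load('side17')['color']
a=cv2.resize(s[110:310,150:370],(400,364),interpolation=2);b=cv2.resize(t[140:270,130:340],(400,364),interpolation=2)
cv2.imwrite('pics/e17.png',np.hstack([a,b]))
E
```

```text
(no output)
```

View pics/e17.png

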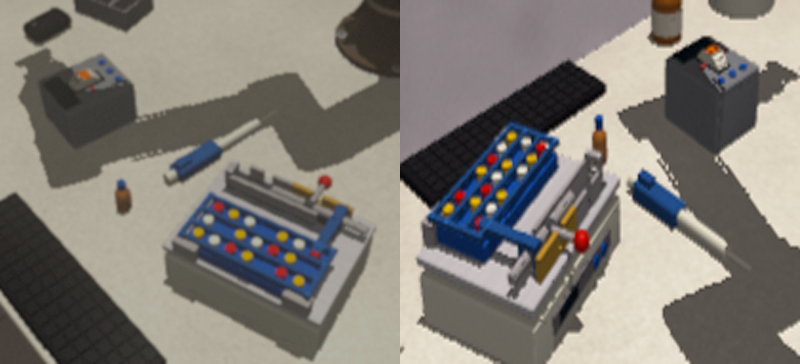

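View pics/scene17.png

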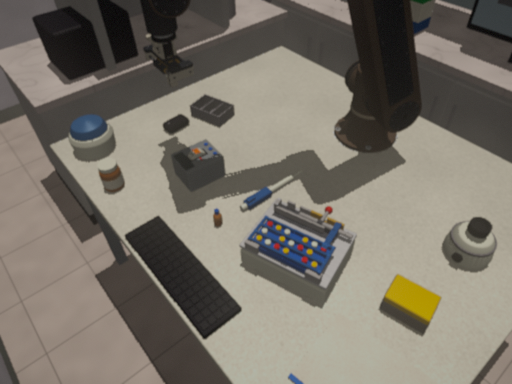

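The handle is down in the brass notch at about (329,209). The orange face is at the top of the wheel, and the pipette, vial, mouse, tray and tip box sit where they did at the start. The arm is clear, so I'm handing in.

```bash
python3 - <<'E'
from h import *
print(order.close_job())
E
```

```text
the job is handed in; nothing more can be done
None
```

The shaker is ready to run: the bolt is locked, the timer wheel shows its orange four-dot face at the top, and the job was handed in at about 20 s. No verdict was reported.

- **Bolt:** I gripped the knob, lifted it along its arc, slid it about 62 mm and released it on the rail. I then pushed it ungripped until it dropped into the lock notch. The cameras put the bolt travel at about 81 mm. The knob measures 107 mm high, the same as when it sat in the open notch, so it is fully down.
- **Wheel:** I rolled it with the closed fingertips, checking by wrist camera between strokes. One short correction stroke rolled it the wrong way and I redid it. The last overhead view put the four-dot face within about 0.02 rad of the pointers.
- **Other things:** The final pictures show the pipette, vial, mouse, tray and tip box where they started. I compared them by eye and did not measure them. The arm was clear of everything at hand-in.

The highest contact force reported at the end of a move was about 17 N, against the 40 N limit. One check disagreed: my first camera estimate of the lock notch was about 87 mm, beyond the stated 85 mm maximum. I found the notch by feel instead.

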